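# Hold a macaron over the inspection light with tongs

### The arm

A 6-joint arm with a two-finger parallel gripper is mounted at the origin on the work surface. World frame = base frame: x ahead of the robot, y to its left, z up, the work surface at z = 0. Lengths are in m, angles in degrees, forces in N, time in s.
With the tool pointing down it reaches from about 0.35 to 0.875 m from the base axis. Payload 4.2 kg.
Tool frame: the origin (TCP) lies midway between the tips of the shut fingers; the grasp point (between the pads) lies 19 mm behind it; y points along the fingers, x is the direction in which the jaws open and shut, and the axes are right-handed (so a half turn about y gives the same grasp; the last joint's range is limited). The gripper opens to 87 mm and grips with 3 to 60 N. Pads are 19 mm wide; open, the fingers measure 117 mm over their backs; the gripper's body (75 mm by 190 mm) begins 51 mm behind the grasp point.
Start: joints at [-61.444, 22.042, 0.453, 0, -68.411, -14.817], TCP at [0.148, -0.607, 0.223] pointing down, gripper open.
Joint ranges: [-179.83, 179.83], [-69.29, 118.12], [-61.27, 80.66], [-181.25, 117.63], [-171.15, -9.14], [-177.46, 177.46]. Speed limits (degrees/s): [159.86, 159.86, 180, 180, 180, 180].

### API

Orientations are given as a 3x3 rotation matrix whose columns are the frame's x, y, z axes.
In Python, from station import * gives the robot as it stands.
- The arm moves only by the tool jog_arm, never from a script. Its argument "series" is a list of rows, each a list of 3 entries, a list of its own where there are three numbers: the shift along the tool's x, y, z in m, then the turn, a rotation vector about the tool's x, y, z in degrees, then the finger opening in m, from 0 to 0.087. A call has 1 to 10 rows; each row shifts and turns the commanded pose from where the row before left it, along the tool's axes as they then stand; what a row does not reach is not made up. A row lasts 1/8 s, in which the tool goes at most 62.5 mm and 10.7 degrees, less where a joint would pass 70% of its speed; a pose out of reach is approached as far as the arm can. A call is refused whole if a number of a shift passes 0.0625 or a number of a turn 10.7, either way. A call with a gripper value outside its range is refused whole. The fingers move at their own pace and stop on an object; the grip force is fixed at half the most. Time passes only in rows, so rows that do not move let the fingers close. It gives the time, the measured TCP pose, the force and the opening at its end, in the units of the state.
- sense(): the state, without advancing time (a new reading comes with each control period).
- capture(name): name is "scene" or "top" or "wrist"; returns the picture (480x640x3 uint8, red, green, blue); there is no depth.
- camera_info(name): a dict with "fx", "fy", "cx", "cy" (pixels), "rvec" (rotation vector, rad) and "tvec" (3), from world to camera coordinates, as OpenCV has them. Camera axes: x right, y down, z forward; pixel columns grow to the right and rows downward; lengths in m; the calibration is good to about 2 mm. A picture is of the moment at which its call begins: read the wrist's pose just before it. camera_info takes no time and is no camera call; for the wrist camera it gives the pose at the moment of the call.
- finish_job(): hands the job in, once; it reports no verdict.
The state is a dict: "time_s": time; "joints": joint angles; "joint_velocities": joint speeds; "effort": joint torques, N m; "tcp_pos": TCP position; "ee_rot": TCP orientation; "wrist_force": force on the tool from outside, world axes, zero at the start; "moment": the same for the moment, N m; "gripper_width": opening from 0.0 (shut) to 1.0 (fully open).
Only numpy, scipy, OpenCV 4.12 (cv2) and the standard library are available. Lean on these libraries where they do the work, as an engineer would, in place of code of your own. Each camera call takes 0.05 s, during which the arm holds its last target. There are 200 camera calls.

### The job

Check the pink macaron from below: first switch the inspection light on by flipping the red-tipped lever of the light panel fully over, away from its panel. Then take the tongs from their rest, pick the pink macaron off the wooden board with the tongs (never touch it with the gripper itself) and hold it still over the middle part of the light panel, with at least 6 cm of air between panel and macaron. Finish while still gripping the tongs with the macaron in them; leave the other two macarons and the tin where they are.

Things in the scene. Friction and masses are not known exactly. Their poses are not given: they have to be found in the camera images.
- panel: Inspection light panel, fixed: aluminium frame 130 x 130 mm, 12 mm high, glowing white top. Origin: centre of its underside on the table. On its +x side (away from the robot, give or take its yaw) stands a grey switch housing 72 x 50 mm, 25 mm high, centred 101 mm from the origin along panel +x.
- switch_pivot (a point): Hinge axis of the toggle lever, 22 mm above the table, in the switch housing; its axes are the panel's. The lever turns about the panel's y axis.
- switch (a joint): Toggle lever angle in rad: 0 = off, leaning 0.5 rad from vertical towards panel -x (over the panel); 1.0 = on, leaning 0.5 rad towards panel +x. Weighted over-centre lever: it drops to whichever end it is past the upright (0.5) towards; about 1 N at its ball moves it.
- switch_tip (a point): Centre of the red ball (26 mm diameter) on the end of the lever; the lever is a 10 mm steel rod, 80 mm from pivot to ball centre. Off, the ball's centre is 38 mm to panel -x of the pivot and 92 mm above the table.
- rest: Blue painted tongs rest, fixed: base plate 150 x 70 mm, 6 mm thick, with two cross bars 35 mm high, 16 mm long in x, centred 62 mm behind (-x) and 58 mm before (+x) the origin, which is the centre of the underside. Between the bars the tongs hang free for the fingers.
- tongs: Kitchen tongs, 200 mm long, 100 g, lying level on the rest, opening sideways. Origin: midway between the two black grip pads (x -22 to +22 mm), on the tongs' underside, 35 mm above the table at the start. +x points from hinge (85 mm behind the origin) to tips, z up. Arms: strips 4 mm thick, 20 mm high (z 0 to 20 mm). This frame belongs to the arm on the +y side; the other arm is hinged to it.
- tongs_tips (a point): Point midway between the open scooped tips, 95 mm before the tongs origin and 10 mm above the underside: where the macaron should be when the tongs close. The tips span x 78 to 112 mm and z 2 to 18 mm from the tongs origin, about 76 mm apart inside when open, and move 2.1 mm for each mm of squeeze at the pads.
- tong_arm (a joint): Closing angle of the tongs in rad: 0 = fully open, pads' outer faces 54 mm apart at the origin; about 0.16 when shut on a macaron, pads 41 mm apart. A spring holds them open: 5 to 6 N of squeeze at the pads overcomes it, so a slight squeeze is enough to carry them still open.
- board: Raised wooden board, fixed: 85 mm (x) by 280 mm (y), top 50 mm above the table. Origin: centre of its underside at table height. The three macarons stand in a row along its y, about 90 mm apart.
- macaron_pink: The pink macaron with white filling, the one to pick up: a round 45 mm in diameter, 24 mm high, 30 g, lying flat on the board. Origin: centre of its underside.
- macaron_brown: Dark brown macaron, same size; leave it where it is.
- macaron_yellow: Yellow macaron, same size; leave it where it is.
- tin: Black square tin with a paper band, 70 x 70 x 75 mm (81 mm with its brass cap), 0.5 kg, standing on the table; leave it where it is. Origin: centre of its underside.
Not all that is in view belongs to the job. There is more than one size of the tongs; the one meant has the size given above.

How it is judged (in metres and radians):
On the way, in this order (a step that is already met when the one before it is completed fails the run):
1. the lever is flipped fully to on (value of joint switch above 0.85 rad), for 0.2 s.
2. the pink macaron is lifted off the board by the tongs, held in the gripper (height (world z) of macaron_pink above 0.07 m and contact force between tongs and macaron_pink above 0.3 N and contact force between the fingers and tongs above 1 N), for 0.2 s.
At the end, for the whole second after the job is handed in: Lever on (over 0.85 rad); gripped tongs alone hold the pink macaron at their tips (within 40 mm), still (under 3 cm/s), within 50 mm of the panel centre along each panel axis, underside over 67 mm above the table; other macarons within 15 mm and tin within 20 mm of their starts (value of joint switch above 0.85 rad and x of macaron_pink in the frame of panel between -0.05 and 0.05 m and y of macaron_pink in the frame of panel between -0.05 and 0.05 m and height (world z) of macaron_pink above 0.067 m and linear speed of macaron_pink below 0.03 m/s and distance between macaron_pink and tongs_tips below 0.04 m and contact force between tongs and macaron_pink above 0.3 N and contact force between the fingers and tongs above 1 N and contact force between each of the arm, the fingers and macaron_pink below 0.1 N and contact force between each of panel, board and macaron_pink below 0.05 N and contact force between panel and tongs below 0.1 N and distance of each of macaron_brown, macaron_yellow from where it was at the start of the episode below 0.015 m and distance of tin from where it was at the start of the episode below 0.02 m); the arm keeps its last pose, push and grip.
It fails at once if the gripper or arm touches the pink macaron (contact force between any of the fingers, the arm and macaron_pink above 0.5 N).
It fails at once if another macaron or the tin is moved (distance of any of macaron_brown, macaron_yellow from where it was at the start of the episode above 0.015 m or distance of tin from where it was at the start of the episode above 0.02 m).
It also fails if it takes over 54 s, if anything falls off the work surface, if the arm or the gripper's body presses on something with over 40 N, if the wrist force passes 120 N, or if a joint passes its speed limit or range.

## Working session

There is one attempt and no reset: what is moved stays moved. The work goes in short steps, Python scripts to look and compute and a tool call to move; the robot and the scene stay as the last step left them, time stands still between calls to the robot, and variables do not carry over. Pictures are saved under pics/ and viewed, about 8 in all and at most 12, crops included, and the job is handed in when it is done.

Besides the shell and the picture viewer there is one more tool, called after ">>>" by a JSON object that holds its "method" and its "body", one argument or row to a line. jog_arm: Moves the arm, as the interface text tells. Its arguments: {"type":"object","properties":{"series":{"type":"array","items":{"type":"array"}}},"required":["series"]}

```bash
ls; mkdir -p pics; python3 - <<'E'
from station import *
import cv2
for n in("scene","top"):
    im=capture(n); cv2.imwrite(f"pics/{n}0.png",im[:,:,::-1]); print(n,camera_info(n))
s=sense();print(s['time_s'],s['tcp_pos'],s['ee_rot'],s['gripper_width'])
E
```

```text
pics
scene {'fx': 547.3180495750885, 'fy': 547.3180495750885, 'cx': 317.7619566904942, 'cy': 241.43577620025172, 'rvec': array([ 1.53039741,  2.03913611, -0.81453095]), 'tvec': array([ 0.13069829, -0.2550971 ,  1.62648486])}
top {'fx': 516.7150439012506, 'fy': 516.7150439012506, 'cx': 317.81017770934704, 'cy': 238.04244154632417, 'rvec': array([ 2.16790367, -2.16148202,  0.14754196]), 'tvec': array([-0.00294073,  0.46470985,  1.10059139])}
0.1 [ 0.14831389 -0.60659578  0.22160023] [[-2.37318547e-01 -5.43294661e-04 -9.71431733e-01]
 [ 9.71429982e-01  1.84666081e-03 -2.37319152e-01]
 [ 1.92283914e-03 -9.99998147e-01  8.95258623e-05]] 1.0007001817151298
```

View pics/scene0.png

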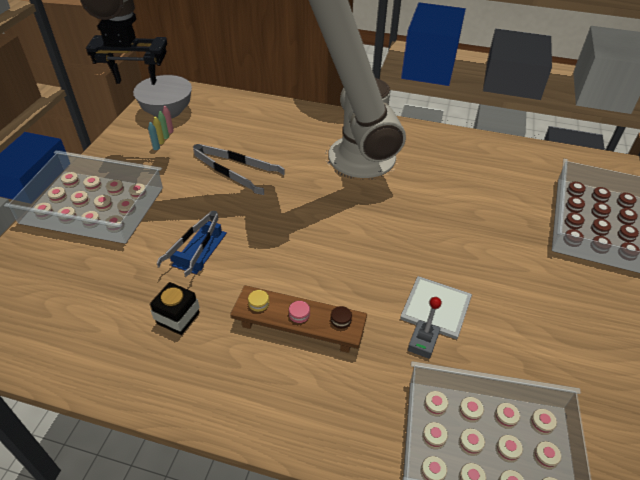

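View pics/top0.png

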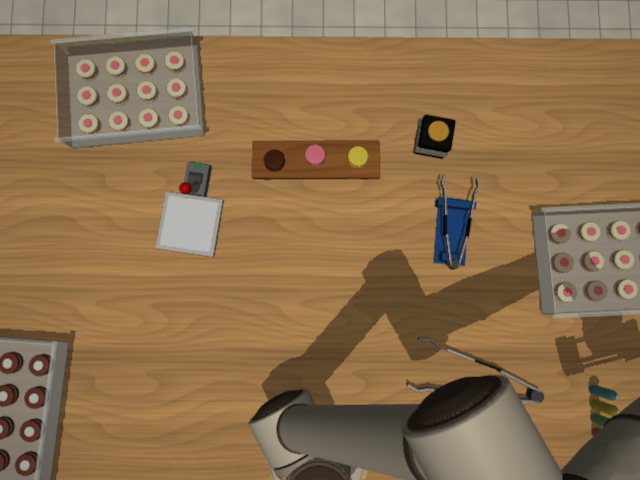

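Scene: lever ball about (435,302), panel (437,307), board with yellow/pink/brown at (258,300)/(299,311)/(341,317), tongs on the blue rest (195,245), tin (175,307). Top: panel (190,224), ball (186,188), pink (315,154), rest (454,232), and hinge near (454,266). The larger tongs lying on the table are the decoy.

```bash
cat > h.py <<'E'
import cv2, numpy as np
from station import *
def RT(c): return cv2.Rodrigues(np.array(c['rvec'],float))[0], np.array(c['tvec'],float)
def cast(c,p,z):
    R,t=RT(c); p=np.atleast_2d(p).astype(float)
    d=np.c_[(p[:,0]-c['cx'])/c['fx'],(p[:,1]-c['cy'])/c['fy'],np.ones(len(p))]@R; o=-R.T@t
    return o+d*((z-o[2])/d[:,2])[:,None]
def tri(c1,p1,c2,p2):
    A=[];b=[]
    for c,p in((c1,p1),(c2,p2)):
        R,t=RT(c);o=-R.T@t;d=cast(c,p,0)[0]-o;d/=np.linalg.norm(d);P=np.eye(3)-np.outer(d,d);A.append(P);b.append(P@o)
    x,_,_,_=np.linalg.lstsq(np.vstack(A),np.hstack(b),rcond=None);return x
def proj(c,X): 
    K=np.array([[c['fx'],0,c['cx']],[0,c['fy'],c['cy']],[0,0,1]]);return cv2.projectPoints(np.array(X,float).reshape(-1,1,3),c['rvec'],c['tvec'],K,None)[0].reshape(-1,2)
def blob(mask,box):
    x0,y0,x1,y1=box;m=np.zeros(mask.shape,np.uint8);m[y0:y1,x0:x1]=mask[y0:y1,x0:x1]
    n,l,s,ce=cv2.connectedComponentsWithStats(m);i=1+np.argmax(s[1:,4]);return (l==i).astype(np.uint8),ce[i],s[i]
def rect(m):
    c,_=cv2.findContours(m,cv2.RETR_EXTERNAL,cv2.CHAIN_APPROX_NONE);return cv2.minAreaRect(max(c,key=cv2.contourArea))
E
python3 - <<'E'
from h import *
np.set_printoptions(precision=4,suppress=True)
I={n:cv2.imread(f'pics/{n}0.png') for n in('top','scene')};C={n:camera_info(n) for n in I}
H={n:cv2.cvtColor(I[n],cv2.COLOR_BGR2HSV) for n in I}
def m(n,lo,hi): return cv2.inRange(H[n],np.array(lo),np.array(hi))
def two(name,lo,hi,bt,bs):
    a=blob(m('top',lo,hi),bt);b=blob(m('scene',lo,hi),bs)
    print(name,a[1],a[2],b[1],b[2],'tri',tri(C['top'],a[1],C['scene'],b[1]));return a
two('ball',(0,180,80),(8,255,255),(170,175,205,205),(420,290,450,315))
p=two('pink',(160,60,120),(179,255,255),(295,135,340,175),(280,295,320,330))
print('pink z.07',cast(C['top'],p[1],.072))
two('yellow',(22,110,100),(35,255,255),(340,140,375,172),(240,285,275,315))
b=two('board',(5,100,40),(15,255,190),(245,135,385,185),(225,280,372,355))
print(rect(b[0]),cast(C['top'],cv2.boxPoints(rect(b[0])),.05))
a=two('panel',(0,0,170),(179,40,255),(150,185,230,262),(395,270,480,345))
r=rect(a[0]);B=cast(C['top'],cv2.boxPoints(r),.012);print('panel',r,B,B.mean(0))
q=cast(C['top'],[r[0]],.012);print(q)
a=two('rest',(105,150,40),(125,255,255),(425,180,490,275),(155,205,235,280))
r=rect(a[0]);B=cast(C['top'],cv2.boxPoints(r),.006);print(B,B.mean(0))
cv2.imwrite('pics/tz.png',cv2.resize(I['top'][105:275,405:495],None,fx=3.5,fy=3.5,interpolation=cv2.INTER_CUBIC))
E
```

```text
ball [184.5755 187.934 ] [179 183  12  11 106] [435.1034 302.1839] [430 297  11  11  87] tri [0.5614 0.2767 0.0896]
pink [314.8037 154.7577] [305 145  20  21 326] [299.     309.1944] [289 301  21  18 288] tri [0.6412 0.0056 0.0651]
pink z.07 [[0.6391 0.0059 0.072 ]]
yellow [357.3353 156.3819] [348 146  20  22 343] [258.0444 299.3587] [248 290  21  21 315] tri [ 0.639  -0.0865  0.0623]
board [311.9433 159.8609] [ 252  140  129   40 4178] [303.077  318.6363] [ 230  285  137   68 3959] tri [0.6389 0.0126 0.0317]
((315.9999694824219, 159.49998474121094), (38.99999237060547, 127.99998474121094), 90.0) [[ 0.6779  0.1433  0.05  ]
 [ 0.6797 -0.1375  0.05  ]
 [ 0.5921 -0.1364  0.05  ]
 [ 0.5906  0.1418  0.05  ]]
panel [188.4868 223.4423] [ 160  196   58   56 2539] [437.1937 304.669 ] [ 405  279   63   53 1828] tri [0.499  0.2865 0.0068]
panel ((188.43765258789062, 223.4156494140625), (51.62247848510742, 50.83133316040039), 8.530765533447266) [[0.4506 0.3479 0.012 ]
 [0.5634 0.3356 0.012 ]
 [0.5466 0.2216 0.012 ]
 [0.434  0.2353 0.012 ]] [0.4987 0.2851 0.012 ]
[[0.4983 0.2851 0.012 ]]
rest [456.6491 223.6602] [447 199  24  61 986] [189.5769 248.8877] [171 221  40  49 579] tri [ 0.5017 -0.3159  0.0092]
[[ 0.5574 -0.2934  0.006 ]
 [ 0.5577 -0.3456  0.006 ]
 [ 0.4218 -0.3409  0.006 ]
 [ 0.4216 -0.2895  0.006 ]] [ 0.4896 -0.3174  0.006 ]
```

View pics/tz.png

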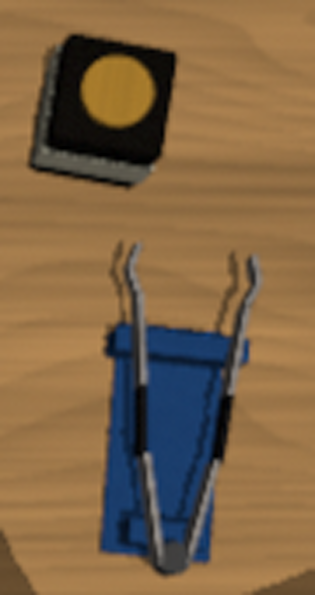

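The crop shows the tongs: hinge at crop (174,556), tips at (133,245) and (253,260), pad centres at (140,420) and (225,428). I'll compute their pose.

```bash
python3 - <<'E'
from h import *
np.set_printoptions(precision=4,suppress=True)
C=camera_info('top');f=lambda p,z:cast(C,np.array(p)/3.5+[405-.36,105-.36],z)
h=f([[174,557]],.052);t=f([[133,245],[253,260]],.053);p=f([[140,420],[225,428]],.055)
print(h,t,p);m=t.mean(0);d=m-h[0];print('len',np.linalg.norm(d),'yaw',np.degrees(np.arctan2(d[1],d[0])),'padmid',p.mean(0),np.linalg.norm(p[0]-p[1]), 'gap',np.linalg.norm(t[0]-t[1]))
d/=np.linalg.norm(d);print('origin from hinge',h[0]+.085*d,'from tips',m-.112*d)
E
```

```text
[[ 0.4076 -0.2928  0.052 ]] [[ 0.6018 -0.2728  0.053 ]
 [ 0.5927 -0.3474  0.053 ]] [[ 0.4915 -0.2735  0.055 ]
 [ 0.4868 -0.3258  0.055 ]]
len 0.19047354627746826 yaw -5.218154503211161 padmid [ 0.4891 -0.2997  0.055 ] 0.052425222176893535 gap 0.07520970584686901
origin from hinge [ 0.4922 -0.3005  0.0524] from tips [ 0.4857 -0.2999  0.0524]
```

>>> {"method": "jog_arm", "body": {
  "series": [
    [[0, 0, 0], [0, 6.85, 0], 0],
    [[0, 0, 0], [0, 6.85, 0], 0]
  ]
}}

```text
time_s: 0.35
tcp_pos: [0.1484, -0.6067, 0.2219]
ee_rot: [[0.003, -0.0, -1.0], [1.0, 0.001, 0.003], [0.001, -1.0, 0.0]]
wrist_force: [-0.3, -0.4, 0.3]
gripper_width: 0.853
```

>>> {"method": "jog_arm", "body": {
  "series": [
    [[0.038, 0, -0.038], [0, 0, 0], 0],
    [[0.038, 0, -0.038], [0, 0, 0], 0],
    [[0.038, 0, -0.038], [0, 0, 0], 0],
    [[0.038, 0, -0.038], [0, 0, 0], 0],
    [[0.038, 0, -0.038], [0, 0, 0], 0],
    [[0.038, 0, -0.038], [0, 0, 0], 0],
    [[0.038, 0, -0.038], [0, 0, 0], 0],
    [[0.038, 0, -0.038], [0, 0, 0], 0],
    [[0.0485, 0, -0.005], [0, 0, 0], 0],
    [[0.0485, 0, -0.005], [0, 0, 0], 0]
  ]
}}

```text
time_s: 1.6
tcp_pos: [0.4623, -0.2042, 0.2218]
ee_rot: [[-0.001, -0.001, -1.0], [1.0, 0.0, -0.001], [0.0, -1.0, 0.001]]
wrist_force: [0.9, -0.6, 0.2]
gripper_width: 0.012
```

>>> {"method": "jog_arm", "body": {
  "series": [
    [[0.0485, 0, -0.005], [0, 0, 0], 0],
    [[0.0485, 0, -0.005], [0, 0, 0], 0],
    [[0.0485, 0, -0.005], [0, 0, 0], 0],
    [[0.0485, 0, -0.005], [0, 0, 0], 0],
    [[0.0485, 0, -0.005], [0, 0, 0], 0],
    [[0.0485, 0, -0.005], [0, 0, 0], 0],
    [[0.0485, 0, -0.005], [0, 0, 0], 0],
    [[0.0485, 0, -0.005], [0, 0, 0], 0],
    [[0.0485, 0, -0.005], [0, 0, 0], 0],
    [[0.0485, 0, -0.005], [0, 0, 0], 0]
  ]
}}

```text
time_s: 2.85
tcp_pos: [0.5116, 0.2807, 0.2221]
ee_rot: [[-0.001, -0.001, -1.0], [1.0, -0.001, -0.001], [-0.001, -1.0, 0.001]]
wrist_force: [0.7, 0.5, 0.1]
gripper_width: 0.006
```

>>> {"method": "jog_arm", "body": {
  "series": [
    [[0, 0.035, 0], [0, 0, 0], 0],
    [[0, 0.035, 0], [0, 0, 0], 0],
    [[0, 0.035, 0], [0, 0, 0], 0],
    [[0, 0.033, 0], [0, 0, 0], 0],
    [[0, 0, 0], [0, 0, 0], 0],
    [[0, 0, 0], [0, 0, 0], 0]
  ]
}}

```text
time_s: 3.6
tcp_pos: [0.5126, 0.2797, 0.0856]
ee_rot: [[-0.001, 0.002, -1.0], [1.0, 0.001, -0.001], [0.001, -1.0, -0.002]]
wrist_force: [0.9, 0.7, -0.2]
gripper_width: 0.0
```

>>> {"method": "jog_arm", "body": {
  "series": [
    [[-0.001, 0, -0.009], [0, 0, 0], 0],
    [[-0.001, 0, -0.009], [0, 0, 0], 0],
    [[-0.001, 0, -0.009], [0, 0, 0], 0],
    [[-0.001, 0, -0.009], [0, 0, 0], 0],
    [[-0.001, 0, -0.009], [0, 0, 0], 0],
    [[-0.001, 0, -0.009], [0, 0, 0], 0],
    [[-0.001, 0, -0.009], [0, 0, 0], 0],
    [[-0.001, 0, -0.009], [0, 0, 0], 0],
    [[-0.001, 0, -0.009], [0, 0, 0], 0],
    [[-0.001, 0, -0.009], [0, 0, 0], 0]
  ]
}}

```text
time_s: 4.85
tcp_pos: [0.6026, 0.2693, 0.0846]
ee_rot: [[-0.001, 0.0, -1.0], [1.0, 0.0, -0.001], [0.0, -1.0, -0.0]]
wrist_force: [-0.1, -0.1, 0.8]
gripper_width: 0.004
```

>>> {"method": "jog_arm", "body": {
  "series": [
    [[0, 0, -0.009], [0, 0, 0], 0],
    [[0, 0, 0], [0, 0, 0], 0],
    [[0, 0, 0], [0, 0, 0], 0],
    [[0, 0, 0.03], [0, 0, 0], 0],
    [[0, -0.03, 0.03], [0, 0, 0], 0],
    [[0, -0.04, 0.03], [0, 0, 0], 0],
    [[0, -0.04, 0.02], [0, 0, 0], 0],
    [[0, -0.03, 0], [0, 0, 0], 0.06]
  ]
}}

```text
time_s: 5.85
tcp_pos: [0.4995, 0.2693, 0.2271]
ee_rot: [[-0.003, 0.002, -1.0], [1.0, 0.002, -0.003], [0.002, -1.0, -0.002]]
wrist_force: [0.8, 0.2, -0.6]
gripper_width: 0.053
```

```bash
python3 - <<'E'
from h import *
im={n:capture(n)[:,:,::-1] for n in('top','scene')};P=[]
for n,b in(('top',(165,150,230,215)),('scene',(400,285,460,365))):
    m=cv2.inRange(cv2.cvtColor(im[n].copy(),cv2.COLOR_BGR2HSV),np.array((0,180,80)),np.array((8,255,255)));P.append(blob(m,b)[1])
print(P,tri(camera_info('top'),P[0],camera_info('scene'),P[1]))
E
```

```text
[array([190.31818182, 152.90909091]), array([424.68468468, 330.75675676])] [0.63709501 0.26693824 0.08768692]
```

Ball now at (0.637, 0.267), so the lever is on. Next, the tongs.

>>> {"method": "jog_arm", "body": {
  "series": [
    [[-0.057, 0, 0.001], [0, 0, 0], 0.087],
    [[-0.057, 0, 0.001], [0, 0, 0], 0.087],
    [[-0.057, 0, 0.001], [0, 0, 0], 0.087],
    [[-0.057, 0, 0.001], [0, 0, 0], 0.087],
    [[-0.057, 0, 0.001], [0, 0, 0], 0.087],
    [[-0.057, 0, 0.001], [0, 0, 0], 0.087],
    [[-0.057, 0, 0.001], [0, 0, 0], 0.087],
    [[-0.057, 0, 0.001], [0, 0, 0], 0.087],
    [[-0.057, 0, 0.001], [0, 0, 0], 0.087],
    [[-0.056, 0, 0.001], [0, 0, 0], 0.087]
  ]
}}

```text
time_s: 7.2
tcp_pos: [0.4906, -0.3014, 0.2239]
ee_rot: [[-0.001, -0.001, -1.0], [1.0, 0.001, -0.001], [0.001, -1.0, 0.001]]
wrist_force: [1.0, 0.8, -0.7]
gripper_width: 0.996
```

>>> {"method": "jog_arm", "body": {
  "series": [
    [[0, 0.03, 0], [0, 5.2, 0], 0.087],
    [[0, 0.04, 0], [0, 0, 0], 0.087],
    [[0, 0, 0], [0, 0, 0], 0.087],
    [[0, 0, 0], [0, 0, 0], 0.087]
  ]
}}

```text
time_s: 7.7
tcp_pos: [0.492, -0.3001, 0.1557]
ee_rot: [[0.089, 0.001, -0.996], [0.996, -0.001, 0.089], [-0.001, -1.0, -0.001]]
wrist_force: [0.4, 0.1, 1.1]
gripper_width: 0.999
```

```bash
python3 - <<'E'
from h import *
c=camera_info('wrist');im=capture('wrist');cv2.imwrite('pics/w1.png',im[:,:,::-1]);print(c)
s=sense();print(s['tcp_pos'],s['ee_rot'],s['time_s'])
np.save('c1.npy',c,allow_pickle=True)
E
```

```text
{'fx': 332.63148187015827, 'fy': 332.63148187015827, 'cx': 320.60809806675434, 'cy': 238.03032566817046, 'rvec': array([-2.16967308, -1.98653063, -0.25549176]), 'tvec': array([ 0.25523288, -0.51419353,  0.1928534 ])}
[ 0.49237233 -0.30011787  0.15631686] [[ 0.08903648  0.00269998 -0.99602471]
 [ 0.99602763 -0.00145326  0.0890328 ]
 [-0.0012071  -0.9999953  -0.00281864]] 7.75
```

View pics/w1.png

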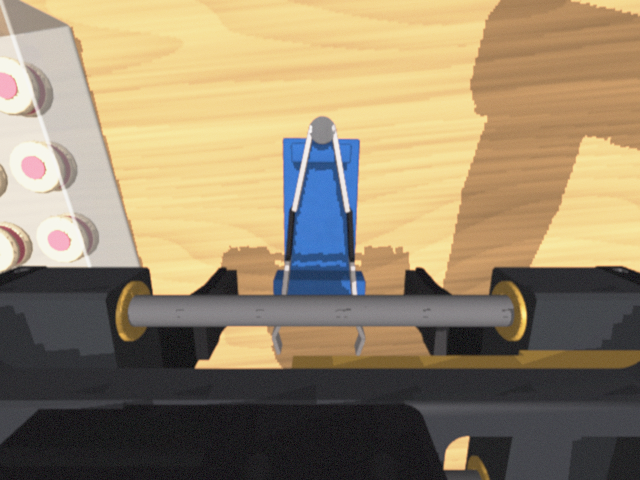

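Wrist view: tongs well centred; hinge (322,130), pads about (291,237) and (350.5,237), tips (277,340)/(361,340).

```bash
python3 - <<'E'
from h import *
np.set_printoptions(precision=4,suppress=True)
c=np.load('c1.npy',allow_pickle=True).item()
h=cast(c,[[322,130]],.053)[0];p=cast(c,[[290.5,210],[291,262],[350,210],[352,262]],.055);t=cast(c,[[277,340],[361,340]],.053)
print(h,p,p.mean(0),t);d=t.mean(0)-h;print(np.degrees(np.arctan2(d[1],d[0])))
d=p.mean(0)-h;print(np.degrees(np.arctan2(d[1],d[0])),np.hypot(*d[:2]))
E
```

```text
[ 0.4092 -0.2913  0.053 ] [[ 0.4676 -0.3216  0.055 ]
 [ 0.511  -0.326   0.055 ]
 [ 0.4718 -0.2744  0.055 ]
 [ 0.5154 -0.2756  0.055 ]] [ 0.4914 -0.2994  0.055 ] [[ 0.5834 -0.3468  0.053 ]
 [ 0.59   -0.2722  0.053 ]]
-5.846661804794469
-5.6198225213262045 0.08261408919821685
```

>>> {"method": "jog_arm", "body": {
  "series": [
    [[0, 0.03, 0.001], [0, 0.5, 0], 0.087],
    [[0, 0.03, 0], [0, 0, 0], 0.087],
    [[0, 0.03, 0], [0, 0, 0], 0.087],
    [[0, 0.025, 0], [0, 0, 0], 0.087],
    [[0, 0.014, 0], [0, 0, 0], 0.087],
    [[0, 0, 0], [0, 0, 0], 0.087],
    [[0, 0, 0], [0, 0, 0], 0.07],
    [[0, 0, 0], [0, 0, 0], 0.06],
    [[0, 0, 0], [0, 0, 0], 0.052],
    [[0, 0, 0], [0, 0, 0], 0.052]
  ]
}}

```text
time_s: 9.0
tcp_pos: [0.4904, -0.2999, 0.0259]
ee_rot: [[0.099, 0.001, -0.995], [0.995, -0.0, 0.099], [-0.0, -1.0, -0.001]]
wrist_force: [-0.7, -1.3, 0.9]
gripper_width: 0.645
```

>>> {"method": "jog_arm", "body": {
  "series": [
    [[0, 0, 0], [0, 0, 0], 0.051],
    [[0, 0, 0], [0, 0, 0], 0.051],
    [[0, 0, 0], [0, 0, 0], 0.051],
    [[0, 0, 0], [0, 0, 0], 0.051]
  ]
}}

```text
time_s: 9.5
tcp_pos: [0.4906, -0.2999, 0.0259]
ee_rot: [[0.098, 0.001, -0.995], [0.995, -0.0, 0.098], [-0.0, -1.0, -0.001]]
wrist_force: [-0.2, -0.5, 3.2]
gripper_width: 0.583
```

>>> {"method": "jog_arm", "body": {
  "series": [
    [[0, -0.01, 0], [0, 0, 0], 0.051],
    [[0, -0.02, 0], [0, 0, 0], 0.051],
    [[0, -0.03, 0], [0, 0, 0], 0.051],
    [[0, -0.03, 0], [0, 0, 0], 0.051],
    [[0, -0.03, 0], [0, 0, 0], 0.051],
    [[0, -0.02, 0], [0, -2.8, 0], 0.051],
    [[0, 0, 0], [0, -2.8, 0], 0.051],
    [[0, 0, 0], [0, 0, 0], 0.051]
  ]
}}

```text
time_s: 10.5
tcp_pos: [0.4897, -0.2994, 0.1656]
ee_rot: [[0.002, -0.001, -1.0], [1.0, 0.001, 0.002], [0.001, -1.0, 0.001]]
wrist_force: [-0.2, 0.7, -0.5]
gripper_width: 0.586
```

>>> {"method": "jog_arm", "body": {
  "series": [
    [[0.02, 0, -0.005], [0, 0, 0], 0.051],
    [[0.035, 0, -0.006], [0, 0, 0], 0.051],
    [[0.035, 0, -0.006], [0, 0, 0], 0.051],
    [[0.035, 0, -0.006], [0, 0, 0], 0.051],
    [[0.035, 0, -0.006], [0, 0, 0], 0.051],
    [[0.035, 0, -0.006], [0, 0, 0], 0.051],
    [[0.035, 0, -0.006], [0, 0, 0], 0.051],
    [[0.035, 0, -0.006], [0, 0, 0], 0.051],
    [[0.025, 0, -0.005], [0, 0, 0], 0.051],
    [[0.015, 0, -0.002], [0, 0, 0], 0.051]
  ]
}}

```text
time_s: 11.75
tcp_pos: [0.5442, 0.0062, 0.165]
ee_rot: [[0.001, -0.001, -1.0], [1.0, -0.0, 0.001], [-0.0, -1.0, 0.001]]
wrist_force: [-0.2, -0.1, -1.0]
gripper_width: 0.59
```

>>> {"method": "jog_arm", "body": {
  "series": [
    [[0, 0.02, 0], [0, 0, 0], 0.051],
    [[0, 0.02, 0], [0, 0, 0], 0.051],
    [[0, 0, 0], [0, 0, 0], 0.051],
    [[0, 0, 0], [0, 0, 0], 0.051]
  ]
}}

```text
time_s: 12.25
tcp_pos: [0.545, 0.005, 0.1262]
ee_rot: [[0.001, 0.001, -1.0], [1.0, -0.0, 0.001], [-0.0, -1.0, -0.001]]
wrist_force: [0.8, 0.1, -0.7]
gripper_width: 0.586
```

```bash
python3 - <<'E'
from h import *
c=camera_info('wrist');im=capture('wrist')[:,:,::-1];s=capture('scene')[:,:,::-1];t=capture('top')[:,:,::-1]
cv2.imwrite('pics/s2f.png',s);cv2.imwrite('pics/t2f.png',t);cv2.imwrite('pics/w2f.png',im);np.save('c2.npy',c,allow_pickle=True)
r=lambda a,f:cv2.resize(a,None,fx=f,fy=f,interpolation=cv2.INTER_CUBIC)
cv2.imwrite('pics/c2.png',np.vstack([r(s[210:360,190:390],4)[:300*2],])) 
a=r(s[230:355,200:370],2.35)[:290,:400];b=r(t[120:245,230:400],2.35)[:290,:400]
cv2.imwrite('pics/c2.png',np.vstack([np.hstack([a,b]),r(im,.625)[:300].repeat(1,0)[:, :400] if 0 else cv2.copyMakeBorder(r(im,.625),0,0,0,a.shape[1]+b.shape[1]-400,cv2.BORDER_CONSTANT)]))
q=sense();print(q['tcp_pos'],q['gripper_width'],q['wrist_force'])
E
```

```text
[0.54511767 0.00515182 0.12647915] 0.5861938575056738 [ 0.18213835 -1.06736402 -1.67728577]
```

View pics/c2.png

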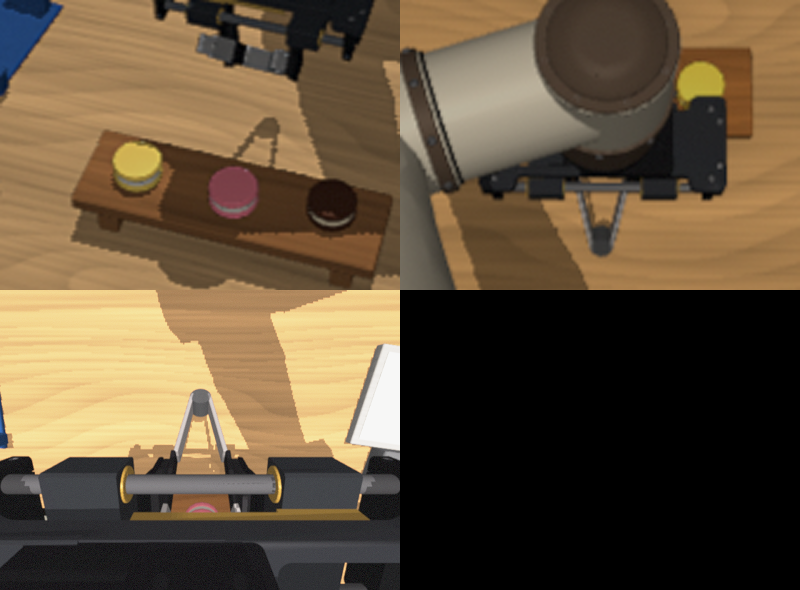

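Scene crop: pink in place at board; the tongs tips are near the crop's top. The wrist view shows the pink edge centred between the arms. I'll view the scene close-up with the predicted tip points marked.

```bash
python3 - <<'E'
from h import *
s=cv2.imread('pics/s2f.png');c=camera_info('scene')
r=cv2.resize(s[190:340,220:380],None,fx=4,fy=4,interpolation=cv2.INTER_CUBIC)
P=proj(c,[[.64,.04,.145],[.64,-.03,.145],[.657,.04,.145],[.657,-.03,.145]]);print(P)
for p in P: cv2.circle(r,tuple(np.int32((p-[220,190])*4)),2,(0,255,0),-1)
cv2.imwrite('pics/c3.png',r)
w=cv2.imread('pics/w2f.png');m=cv2.inRange(cv2.cvtColor(w,cv2.COLOR_BGR2HSV),np.array((160,60,80)),np.array((179,255,255)))
print(blob(m,(250,320,400,380))[1:])
E
```

```text
[[315.32369755 288.28151317]
 [281.80974079 280.56888731]
 [312.91869506 294.74381528]
 [279.08114009 286.87418986]]
(array([322.42965779, 346.00760456]), array([298, 340,  49,  15, 263], dtype=int32))
```

View pics/c3.png

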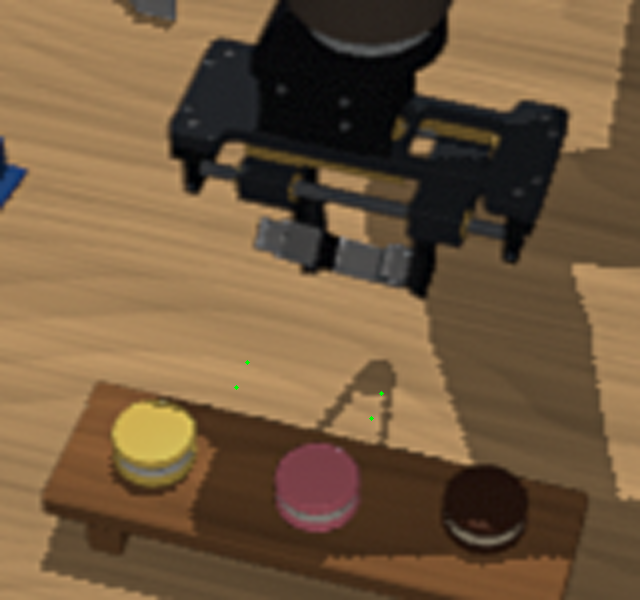

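The tips appear at crop (290,243) and (375,262), well above the prediction, so the tongs have pitched tips-up in the grip. I'll measure the pitch.

```bash
python3 - <<'E'
from h import *
np.set_printoptions(precision=1,suppress=True)
c=np.load('c2.npy',allow_pickle=True).item();cs=camera_info('scene')
o=np.array([.545,.005,.1262+.019])  # grip point
for a in range(0,95,10):
    t=np.radians(a);ex=np.array([np.cos(t),0,np.sin(t)]);ez=np.array([-np.sin(t),0,np.cos(t)])
    X=lambda x,y,z:o+x*ex+np.array([0,y,0])+(z-.01)*ez
    print(a,proj(c,[X(-.085,0,.02),X(-.085,0,0)]).ravel(),proj(cs,[X(.095,-.035,.01),X(.095,.035,.01)]).ravel())
E
```

```text
0 [319.7 103.3 319.8 109.8] [281.8 280.5 315.3 288.2]
10 [319.8 107.2 319.9 120.3] [281.7 274.6 315.6 282.3]
20 [319.8 116.3 319.9 133.9] [282.2 267.7 316.3 275.4]
30 [319.9 129.  320.  149.7] [283.  260.1 317.4 267.8]
40 [319.9 144.1 320.  166.8] [284.3 252.  318.8 259.6]
50 [320.  160.8 320.  184.9] [286.  243.7 320.5 251.2]
60 [320.  178.6 320.  203.7] [288.1 235.5 322.5 242.9]
70 [320.  197.2 320.1 223. ] [290.4 227.8 324.7 235.1]
80 [320.1 216.4 320.1 242.7] [292.8 220.9 326.9 228. ]
90 [320.1 235.9 320.1 262.9] [295.3 214.9 329.1 221.8]
```

The tongs are pitched about 45° tips-up, because the spring-only grip let the hinge end sink. The fix is to take them back to the rest, where the rear bar will level them. Then I'll regrip further back with more squeeze.

>>> {"method": "jog_arm", "body": {
  "series": [
    [[0, -0.03, 0], [0, 0, 0], 0.051],
    [[-0.03, -0.02, 0.006], [0, 0, 0], 0.051],
    [[-0.035, 0, 0.006], [0, 0, 0], 0.051],
    [[-0.04, 0, 0.007], [0, 0, 0], 0.051],
    [[-0.04, 0, 0.007], [0, 0, 0], 0.051],
    [[-0.04, 0, 0.007], [0, 0, 0], 0.051],
    [[-0.04, 0, 0.007], [0, 0, 0], 0.051],
    [[-0.04, 0, 0.007], [0, 0, 0], 0.051],
    [[-0.03, 0, 0.005], [0, 0, 0], 0.051],
    [[-0.01, 0, 0.0025], [0, 0, 0], 0.051]
  ]
}}

```text
time_s: 13.65
tcp_pos: [0.4894, -0.3013, 0.176]
ee_rot: [[0.003, 0.001, -1.0], [1.0, -0.0, 0.003], [-0.0, -1.0, -0.001]]
wrist_force: [-1.2, 0.5, -0.8]
gripper_width: 0.588
```

>>> {"method": "jog_arm", "body": {
  "series": [
    [[0, 0.01, 0], [0, 2.8, 0], 0.051],
    [[0, 0.02, 0], [0, 2.8, 0], 0.051],
    [[0, 0.02, 0], [0, 0, 0], 0.051],
    [[0, 0, 0], [0, 0, 0], 0.051]
  ]
}}

```text
time_s: 14.15
tcp_pos: [0.4889, -0.2988, 0.1244]
ee_rot: [[0.098, -0.003, -0.995], [0.995, 0.001, 0.098], [0.001, -1.0, 0.003]]
wrist_force: [0.3, 0.5, -0.8]
gripper_width: 0.588
```

```bash
python3 - <<'E'
from h import *
s=capture('scene')[:,:,::-1];w=capture('wrist')[:,:,::-1]
r=lambda a,f:cv2.resize(a,None,fx=f,fy=f,interpolation=cv2.INTER_CUBIC)
a=r(s[150:300,110:260],2.66)[:400,:400];b=r(w[60:360,170:470],1.333)[:400,:400];cv2.imwrite('pics/c4.png',np.hstack([a,b]))
q=sense();print(q['tcp_pos'],q['ee_rot'],q['gripper_width'])
E
```

```text
Traceback (most recent call last):
ValueError: all the input array dimensions except for the concatenation axis must match exactly, but along dimension 0, the array at index 0 has size 399 and the array at index 1 has size 400
```

```bash
python3 - <<'E'
from h import *
s=capture('scene')[:,:,::-1];w=capture('wrist')[:,:,::-1]
r=lambda a:cv2.resize(a,(400,400),interpolation=cv2.INTER_CUBIC)
cv2.imwrite('pics/c4.png',np.hstack([r(s[150:300,110:260]),r(w[60:360,170:470])]))
E
```

```text
(no output)
```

View pics/c4.png

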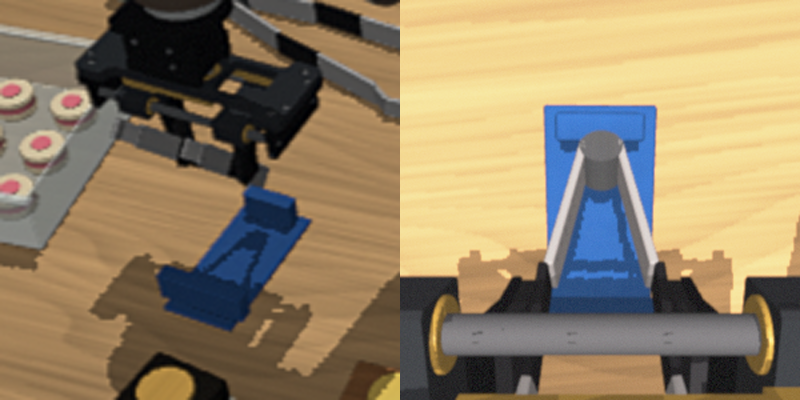

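Wrist view: hinge top at about (322,170) full-frame, giving a pitch of about 55°. The hinge would drop just inside the rear bar, so I'll shift 20 mm back before lowering.

>>> {"method": "jog_arm", "body": {
  "series": [
    [[0, 0, 0.02], [0, 0, 0], 0.051],
    [[0, 0.012, 0], [0, 0, 0], 0.051],
    [[0, 0.012, 0], [0, 0, 0], 0.051],
    [[0, 0.012, 0], [0, 0, 0], 0.051],
    [[0, 0.01, 0], [0, 0, 0], 0.051],
    [[0, 0.01, 0], [0, 0, 0], 0.051],
    [[0, 0.01, 0], [0, 0, 0], 0.051]
  ]
}}

```text
time_s: 15.22
tcp_pos: [0.4699, -0.2978, 0.0588]
ee_rot: [[0.099, -0.0, -0.995], [0.995, -0.0, 0.099], [-0.0, -1.0, 0.0]]
wrist_force: [0.9, -0.6, -0.4]
gripper_width: 0.592
```

>>> {"method": "jog_arm", "body": {
  "series": [
    [[0, 0.01, 0], [0, 0, 0], 0.051],
    [[0, 0.008, 0], [0, 0, 0], 0.051],
    [[0, 0.008, 0], [0, 0, 0], 0.051],
    [[0, 0.006, 0], [0, 0, 0], 0.051],
    [[0, 0, 0], [0, 0, 0], 0.051]
  ]
}}

```text
time_s: 15.85
tcp_pos: [0.4697, -0.2978, 0.0272]
ee_rot: [[0.099, -0.001, -0.995], [0.995, 0.0, 0.099], [0.0, -1.0, 0.001]]
wrist_force: [-0.8, 0.9, -0.7]
gripper_width: 0.585
```

```bash
python3 - <<'E'
from h import *
s=capture('scene')[:,:,::-1];c=camera_info('wrist');w=capture('wrist')[:,:,::-1]
r=lambda a:cv2.resize(a,(400,400),interpolation=cv2.INTER_CUBIC)
cv2.imwrite('pics/c5.png',np.hstack([r(s[150:300,110:260]),r(w[60:360,170:470])]));np.save('c5.npy',c,allow_pickle=True)
E
```

```text
(no output)
```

View pics/c5.png

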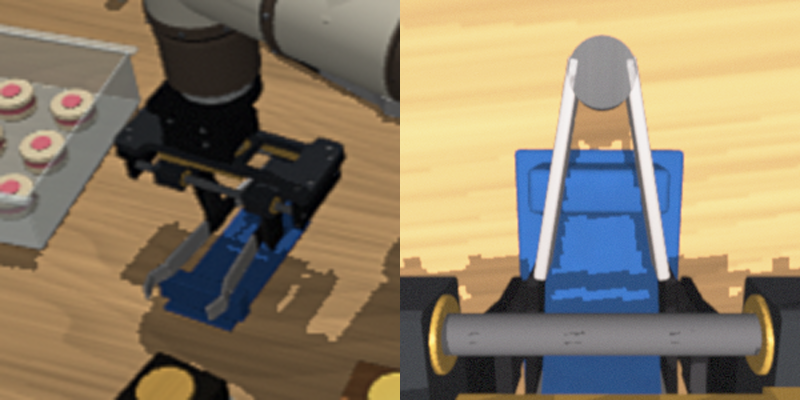

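Tongs are level on the bars again: hinge at crop (602,72), arms symmetric. Regrip 12 mm further back with a deeper squeeze, then a slow lift.

>>> {"method": "jog_arm", "body": {
  "series": [
    [[0, 0, 0], [0, 0, 0], 0.07],
    [[0, 0, 0], [0, 0, 0], 0.07],
    [[0, 0, 0], [0, 0, 0], 0.07],
    [[0, 0.001, 0.006], [0, 0, 0], 0.07],
    [[0, 0, 0.006], [0, 0, 0], 0.07],
    [[0, 0, 0], [0, 0, 0], 0.06],
    [[0, 0, 0], [0, 0, 0], 0.052],
    [[0, 0, 0], [0, 0, 0], 0.047],
    [[0, 0, 0], [0, 0, 0], 0.047],
    [[0, 0, 0], [0, 0, 0], 0.047]
  ]
}}

```text
time_s: 17.2
tcp_pos: [0.4582, -0.2967, 0.0266]
ee_rot: [[0.099, 0.0, -0.995], [0.995, -0.0, 0.099], [-0.0, -1.0, -0.0]]
wrist_force: [0.4, 0.0, 1.2]
gripper_width: 0.546
```

>>> {"method": "jog_arm", "body": {
  "series": [
    [[0, 0, 0], [0, 0, 0], 0.047],
    [[0, 0, 0], [0, 0, 0], 0.047],
    [[0, -0.004, 0], [0, 0, 0], 0.047],
    [[0, -0.008, 0], [0, 0, 0], 0.047],
    [[0, -0.012, 0], [0, 0, 0], 0.047],
    [[0, -0.012, 0], [0, 0, 0], 0.047],
    [[0, -0.008, 0], [0, 0, 0], 0.047],
    [[0, -0.004, 0], [0, 0, 0], 0.047],
    [[0, 0, 0], [0, 0, 0], 0.047]
  ]
}}

```text
time_s: 18.32
tcp_pos: [0.458, -0.2966, 0.0748]
ee_rot: [[0.099, 0.001, -0.995], [0.995, -0.0, 0.099], [-0.0, -1.0, -0.001]]
wrist_force: [0.1, 0.2, -1.7]
gripper_width: 0.542
```

```bash
cat > pitch.py <<'E'
from h import *
import sys
# grey hinge disc in the wrist view, compared with pitch predictions from grip point
off=float(sys.argv[1]) if len(sys.argv)>1 else .012
c=camera_info('wrist');w=capture('wrist');s=sense()
m=((w.max(2).astype(int)-w.min(2)<14)&(w.mean(2)>70)&(w.mean(2)<190)).astype(np.uint8)*255
m=cv2.morphologyEx(m,cv2.MORPH_OPEN,np.ones((9,9)))
b=blob(m,(270,40,375,262));print('hinge blob',b[1],b[2],'tcp',s['tcp_pos'],'w',s['gripper_width'])
R=np.array(s['ee_rot']);o=np.array(s['tcp_pos'])-R[:,1]*.019
for a in range(-10,61,5):
    t=np.radians(a);ex=-R[:,2]*np.cos(t)-R[:,1]*np.sin(t);ez=R[:,2]*np.sin(t)-R[:,1]*np.cos(t)
    print(a,*proj(c,[o+(-.085+off)*ex+.01*ez])[0].round(0),end=' | ')
E
python3 pitch.py
```

```text
hinge blob [319.83502403 145.14468767] [ 297  120   45   51 1873] tcp [ 0.45775826 -0.29650417  0.0744364 ] w 0.5439354215764574
-10 320.0 144.0 | -5 320.0 139.0 | 0 320.0 137.0 | 5 320.0 136.0 | 10 320.0 136.0 | 15 320.0 138.0 | 20 320.0 141.0 | 25 320.0 145.0 | 30 320.0 150.0 | 35 320.0 155.0 | 40 320.0 161.0 | 45 320.0 168.0 | 50 320.0 175.0 | 55 320.0 182.0 | 60 320.0 190.0 |
```

```bash
python3 - <<'E'
from h import *
c=np.load('c5.npy',allow_pickle=True).item()
print('c5 hinge',cast(c,[[170+202/1.333,60+72/1.333]],.0555),'tcp .4697 -.2978')
s=capture('scene')[:,:,::-1];w=capture('wrist')[:,:,::-1]
r=lambda a:cv2.resize(a,(400,400),interpolation=cv2.INTER_CUBIC)
cv2.imwrite('pics/c6.png',np.hstack([r(s[150:300,110:260]),r(w[60:360,170:470])]))
E
python3 pitch.py .02
```

```text
c5 hinge [[ 0.38882074 -0.28901556  0.0555    ]] tcp .4697 -.2978
hinge blob [320.82049861 145.05373961] [ 300  120   42   51 1805] tcp [ 0.45757331 -0.2964925   0.07409239] w 0.5419924784170567
-10 320.0 167.0 | -5 320.0 162.0 | 0 320.0 159.0 | 5 320.0 157.0 | 10 320.0 156.0 | 15 320.0 157.0 | 20 320.0 159.0 | 25 320.0 161.0 | 30 320.0 165.0 | 35 320.0 169.0 | 40 320.0 174.0 | 45 320.0 180.0 | 50 320.0 185.0 | 55 320.0 192.0 | 60 320.0 198.0 |
```

View pics/c6.png

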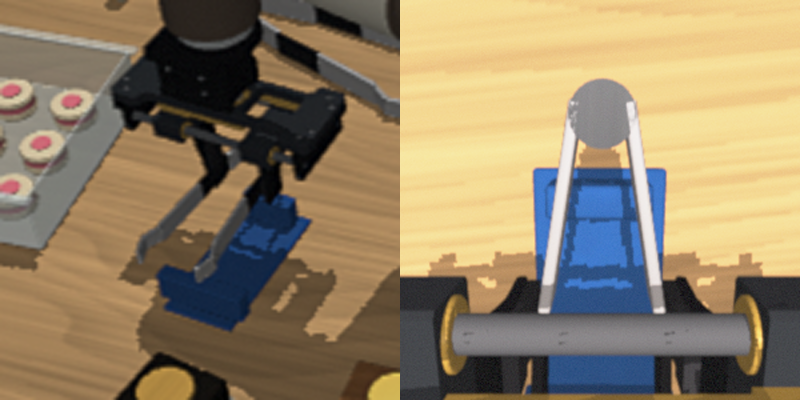

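The wrist view shows the hinge disc flat-on at crop (602,114), with no side visible, so the tongs are level. Grip is about 16 mm behind the tongs origin. Lift and travel gently, watching the hinge pixel (baseline row 145).

>>> {"method": "jog_arm", "body": {
  "series": [
    [[0, -0.006, 0], [0, 0, 0], 0.047],
    [[0, -0.012, 0], [0, -1, 0], 0.047],
    [[0, -0.015, 0], [0, -1.4, 0], 0.047],
    [[0, -0.015, 0], [0, -1.4, 0], 0.047],
    [[0, -0.012, 0], [0, -1.2, 0], 0.047],
    [[0, -0.008, 0], [0, -0.7, 0], 0.047],
    [[0, -0.003, 0], [0, 0, 0], 0.047],
    [[0, 0, 0], [0, 0, 0], 0.047]
  ]
}}

```text
time_s: 19.52
tcp_pos: [0.4578, -0.2965, 0.1454]
ee_rot: [[-0.001, -0.0, -1.0], [1.0, 0.0, -0.001], [0.0, -1.0, 0.0]]
wrist_force: [0.7, 0.1, -1.1]
gripper_width: 0.541
```

```bash
python3 pitch.py .016
```

```text
hinge blob [322.65856237 144.83826638] [ 301  120   46   50 1892] tcp [ 0.45764042 -0.29647063  0.14514308] w 0.5397060537423173
-10 320.0 155.0 | -5 320.0 151.0 | 0 320.0 148.0 | 5 320.0 146.0 | 10 320.0 146.0 | 15 320.0 147.0 | 20 320.0 150.0 | 25 320.0 153.0 | 30 320.0 157.0 | 35 320.0 162.0 | 40 320.0 168.0 | 45 320.0 174.0 | 50 320.0 180.0 | 55 320.0 187.0 | 60 320.0 194.0 |
```

>>> {"method": "jog_arm", "body": {
  "series": [
    [[0.01, 0, -0.002], [0, 0, 0], 0.047],
    [[0.02, 0, -0.005], [0, 0, 0], 0.047],
    [[0.03, 0, -0.007], [0, 0, 0], 0.047],
    [[0.035, 0, -0.008], [0, 0, 0], 0.047],
    [[0.04, 0, -0.009], [0, 0, 0], 0.047],
    [[0.04, 0, -0.01], [0, 0, 0], 0.047],
    [[0.04, 0, -0.01], [0, 0, 0], 0.047],
    [[0.035, 0, -0.009], [0, 0, 0], 0.047],
    [[0.03, 0, -0.006], [0, 0, 0], 0.047],
    [[0.017, 0, -0.004], [0, 0, 0], 0.047]
  ]
}}

```text
time_s: 20.82
tcp_pos: [0.5276, 0.0022, 0.1453]
ee_rot: [[-0.002, -0.001, -1.0], [1.0, -0.0, -0.002], [-0.0, -1.0, 0.001]]
wrist_force: [0.5, 0.3, -1.1]
gripper_width: 0.545
```

>>> {"method": "jog_arm", "body": {
  "series": [
    [[0.005, 0, -0.001], [0, 0, 0], 0.047],
    [[0, 0, 0], [0, 0, 0], 0.047],
    [[0, 0, 0], [0, 0, 0], 0.047]
  ]
}}

```text
time_s: 21.2
tcp_pos: [0.5284, 0.0046, 0.1455]
ee_rot: [[0.0, -0.0, -1.0], [1.0, -0.0, 0.0], [-0.0, -1.0, 0.0]]
wrist_force: [-0.2, 0.0, -1.6]
gripper_width: 0.544
```

```bash
python3 pitch.py .016; python3 - <<'E'
from h import *
c=camera_info('scene');s=capture('scene')[:,:,::-1];q=sense();o=np.array(q['tcp_pos'])
cv2.imwrite('pics/s7.png',s)
w=capture('wrist')[:,:,::-1]
a=cv2.resize(s[190:340,220:380],(426,400),interpolation=cv2.INTER_CUBIC)
X=[o+[.128,y,.019] for y in(-.035,.035)]+[o+[.111,0,.019]]
P=proj(c,X);print(P)
for p in P: cv2.circle(a,tuple(np.int32((p-[220,190])*2.664)),2,(0,255,0),-1)
cv2.imwrite('pics/c7.png',np.hstack([a,cv2.resize(w[80:380,180:460],(373,400))]))
E
```

```text
hinge blob [322.25732899 144.98208469] [ 301  120   45   50 1842] tcp [0.52845514 0.00462031 0.14553624] w 0.5414822623546421
-10 320.0 156.0 | -5 320.0 151.0 | 0 320.0 148.0 | 5 320.0 147.0 | 10 320.0 147.0 | 15 320.0 148.0 | 20 320.0 150.0 | 25 320.0 154.0 | 30 320.0 158.0 | 35 320.0 163.0 | 40 320.0 168.0 | 45 320.0 174.0 | 50 320.0 180.0 | 55 320.0 187.0 | 60 320.0 194.0 | [[278.61348026 280.30537691]
 [312.88164601 288.19726168]
 [298.24895463 277.8330502 ]]
```

View pics/c7.png

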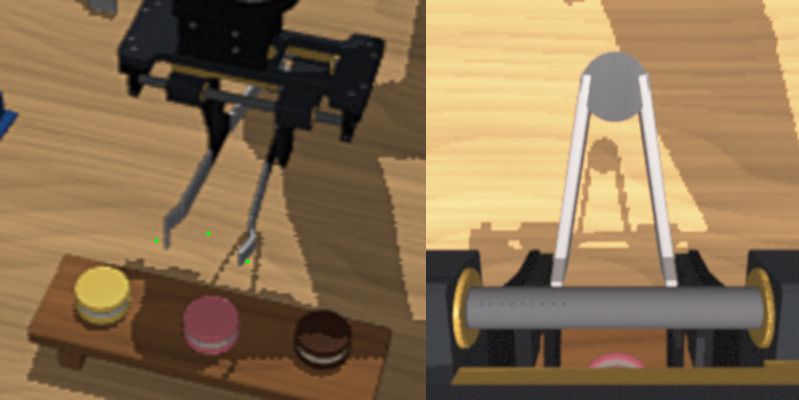

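Tips (crop (167,240) and (243,260)) are level, straddle pink's line, and are within about 2 mm of prediction. Descend and close.

>>> {"method": "jog_arm", "body": {
  "series": [
    [[0, 0.005, 0], [0, 0, 0], 0.047],
    [[0, 0.012, 0], [0, 0, 0], 0.047],
    [[0, 0.016, 0], [0, 0, 0], 0.047],
    [[0, 0.016, 0], [0, 0, 0], 0.047],
    [[0, 0.016, 0], [0, 0, 0], 0.047],
    [[0, 0.014, 0], [0, 0, 0], 0.047],
    [[0, 0.012, 0], [0, 0, 0], 0.047],
    [[0, 0.007, 0], [0, 0, 0], 0.047],
    [[0, 0.002, 0], [0, 0, 0], 0.047],
    [[0, 0, 0], [0, 0, 0], 0.047]
  ]
}}

```text
time_s: 22.6
tcp_pos: [0.529, 0.0055, 0.0458]
ee_rot: [[-0.001, 0.001, -1.0], [1.0, 0.0, -0.001], [0.0, -1.0, -0.001]]
wrist_force: [0.4, -0.2, -1.0]
gripper_width: 0.54
```

```bash
python3 pitch.py .016|head -1; python3 - <<'E'
from h import *
s=capture('scene')[:,:,::-1];w=capture('wrist')[:,:,::-1]
m=cv2.inRange(cv2.cvtColor(s.copy(),cv2.COLOR_BGR2HSV),np.array((160,60,60)),np.array((179,255,255)));print(blob(m,(270,290,330,335))[1:])
cv2.imwrite('pics/c8.png',np.hstack([cv2.resize(s[220:345,225:365],(448,400),interpolation=cv2.INTER_CUBIC),cv2.resize(w[80:400,180:460],(350,400))]))
E
```

```text
hinge blob [321.23271501 145.04384486] [ 301  120   41   51 1779] tcp [0.52908485 0.00552718 0.04595818] w 0.5422322060070499
(array([298.90112994, 310.9180791 ]), array([289, 301,  21,  22, 354], dtype=int32))
```

View pics/c8.png

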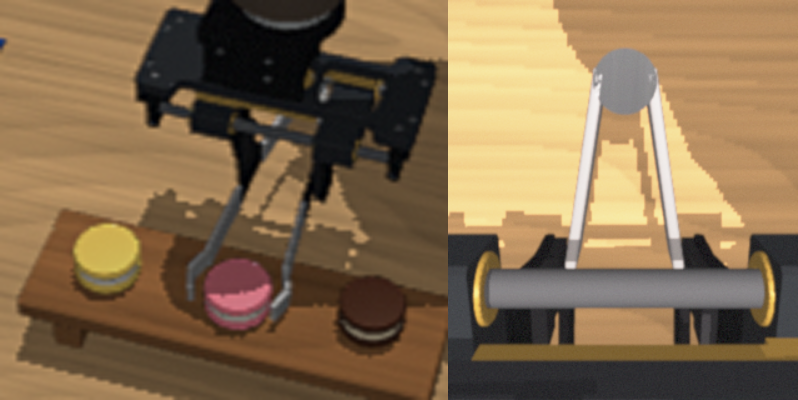

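Tips straddle pink: ends at crop (193,295) and (279,315), pink at (238,295). A numeric check of the fore-aft position before closing.

```bash
python3 - <<'E'
from h import *
np.set_printoptions(precision=3,suppress=True)
c=camera_info('scene')
f=lambda u,v:[225+u*140/448,220+v*125/400]
print('tip ends',cast(c,[f(193,296),f(277,316)],.060)); print('pink top',cast(c,[f(238,283)],.074),'pink mid blob',cast(c,[[298.9,310.9]],.064))
print((proj(c,[[.657,-.03,.065],[.657,.04,.065],[.64,.0055,.074]])-[225,220])*3.2)
E
```

```text
tip ends [[ 0.654 -0.021  0.06 ]
 [ 0.654  0.037  0.06 ]]
pink top [[0.645 0.008 0.074]] pink mid blob [[0.645 0.006 0.064]]
[[177.787 291.862]
 [280.621 316.645]
 [237.264 275.808]]
```

Scoop centre at x≈0.637, pink at ≈0.642, so I'll go 5 mm forward and then close gradually.

>>> {"method": "jog_arm", "body": {
  "series": [
    [[0, 0, -0.003], [0, 0, 0], 0.047],
    [[0, 0, -0.002], [0, 0, 0], 0.047],
    [[0, 0, 0], [0, 0, 0], 0.044],
    [[0, 0, 0], [0, 0, 0], 0.042],
    [[0, 0, 0], [0, 0, 0], 0.04],
    [[0, 0, 0], [0, 0, 0], 0.038],
    [[0, 0, 0], [0, 0, 0], 0.034],
    [[0, 0, 0], [0, 0, 0], 0.025],
    [[0, 0, 0], [0, 0, 0], 0.02],
    [[0, 0, 0], [0, 0, 0], 0.02]
  ]
}}

```text
time_s: 24.0
tcp_pos: [0.5337, 0.0054, 0.0456]
ee_rot: [[-0.001, 0.0, -1.0], [1.0, 0.0, -0.001], [0.0, -1.0, -0.0]]
wrist_force: [-0.1, 0.4, -0.7]
gripper_width: 0.47
```

>>> {"method": "jog_arm", "body": {
  "series": [
    [[0, 0, 0], [0, 0, 0], 0.02],
    [[0, 0, 0], [0, 0, 0], 0.02],
    [[0, -0.003, 0], [0, 0, 0], 0.02],
    [[0, -0.006, 0], [0, 0, 0], 0.02],
    [[0, -0.01, 0], [0, 0, 0], 0.02],
    [[0, -0.012, 0], [0, 0, 0], 0.02],
    [[0, -0.012, 0], [0, 0, 0], 0.02],
    [[0, -0.006, 0], [0, 0, 0], 0.02],
    [[0, 0, 0], [0, 0, 0], 0.02]
  ]
}}

```text
time_s: 25.12
tcp_pos: [0.534, 0.0055, 0.0952]
ee_rot: [[-0.001, 0.001, -1.0], [1.0, 0.0, -0.001], [0.0, -1.0, -0.001]]
wrist_force: [-0.7, -0.3, -1.3]
gripper_width: 0.467
```

```bash
cat > chk.py <<'E'
from h import *
import sys
s=capture('scene')[:,:,::-1].copy();h=cv2.cvtColor(s,cv2.COLOR_BGR2HSV)
b=tuple(map(int,sys.argv[1:5]));z=float(sys.argv[5])
k=blob(cv2.inRange(h,np.array((160,60,60)),np.array((179,255,255))),b);print('pink',k[1:],cast(camera_info('scene'),[k[1]],z))
print('yellow',blob(cv2.inRange(h,np.array((22,110,60)),np.array((35,255,255))),(235,280,280,320))[1])
E
python3 chk.py 265 260 340 335 .11;python3 pitch.py .016|head -1
```

```text
pink (array([297.63505747, 295.71551724]), array([287, 286,  23,  22, 348], dtype=int32)) [[0.64148265 0.00320061 0.11      ]]
yellow [258.0408805  299.31132075]
hinge blob [321.97848869 142.93932708] [ 302  118   44   50 1813] tcp [0.53339881 0.00541844 0.09434353] w 0.4679143038350274
```

Macaron is lifted (about 50 mm up, yellow unmoved). Now over to the panel.

>>> {"method": "jog_arm", "body": {
  "series": [
    [[0, -0.01, 0], [0, 0, 0], 0.02],
    [[0, -0.01, 0], [0, 0, 0], 0.02],
    [[0.008, 0, 0.004], [0, 0, 0], 0.02],
    [[0.018, 0, 0.009], [0, 0, 0], 0.02],
    [[0.028, 0, 0.014], [0, 0, 0], 0.02],
    [[0.034, 0, 0.017], [0, 0, 0], 0.02],
    [[0.036, 0, 0.019], [0, 0, 0], 0.02],
    [[0.036, 0, 0.019], [0, 0, 0], 0.02],
    [[0.036, 0, 0.019], [0, 0, 0], 0.02],
    [[0.034, 0, 0.017], [0, 0, 0], 0.02]
  ]
}}

```text
time_s: 26.48
tcp_pos: [0.4143, 0.2367, 0.1146]
ee_rot: [[-0.001, 0.0, -1.0], [1.0, 0.0, -0.001], [0.0, -1.0, -0.0]]
wrist_force: [1.0, -0.3, -1.4]
gripper_width: 0.464
```

>>> {"method": "jog_arm", "body": {
  "series": [
    [[0.026, 0, 0.013], [0, 0, 0], 0.02],
    [[0.016, 0, 0.008], [0, 0, 0], 0.02],
    [[0.008, 0, 0.004], [0, 0, 0], 0.02],
    [[0, 0, 0], [0, 0, 0], 0.02],
    [[0, 0, 0], [0, 0, 0], 0.02],
    [[0, 0, 0], [0, 0, 0], 0.02]
  ]
}}

```text
time_s: 27.22
tcp_pos: [0.3908, 0.2847, 0.1145]
ee_rot: [[0.001, -0.0, -1.0], [1.0, -0.0, 0.001], [-0.0, -1.0, 0.0]]
wrist_force: [0.2, -0.5, -1.2]
gripper_width: 0.468
```

```bash
python3 chk.py 380 220 480 320 .132;python3 pitch.py .016|head -1; python3 - <<'E'
from h import *
s=capture('scene')[:,:,::-1];w=capture('top')[:,:,::-1]
cv2.imwrite('pics/c9.png',np.hstack([cv2.resize(s[200:365,230:490],(500,317),interpolation=cv2.INTER_CUBIC),cv2.resize(w[120:282,140:290],(294,317))]))
for n,b in(('top',(165,130,230,215)),('scene',(400,285,460,365))):
    m=cv2.inRange(cv2.cvtColor((w if n=='top' else s).copy(),cv2.COLOR_BGR2HSV),np.array((0,180,80)),np.array((8,255,255)));print('ball',n,blob(m,b)[1])
E
```

```text
pink (array([446.52920962, 266.9209622 ]), array([436, 259,  22,  17, 291], dtype=int32)) [[0.4964414  0.28471642 0.132     ]]
yellow [257.97122302 298.19064748]
hinge blob [317.07073455 149.13214147] [ 290  118   58   83 2573] tcp [0.39074218 0.28485978 0.11453009] w 0.47112055793699714
ball top [191.23423423 152.52252252]
ball scene [424.5 330.5]
```

View pics/c9.png

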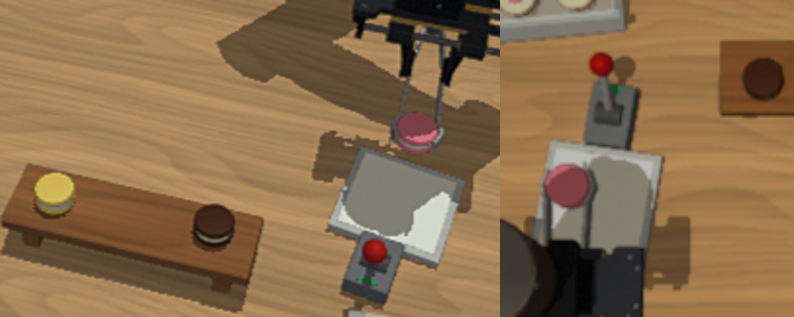

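The macaron is held level over the panel and the lever is leaning away (ball unchanged). One last triangulation, then hand in if it lies inside the limits.

```bash
python3 - <<'E'
from h import *
P=[]
for n,b in(('top',(155,195,200,235)),('scene',(425,245,470,290))):
    h=cv2.cvtColor(capture(n)[:,:,::-1].copy(),cv2.COLOR_BGR2HSV);P.append(blob(cv2.inRange(h,np.array((160,60,60)),np.array((179,255,255))),b)[1])
X=tri(camera_info('top'),P[0],camera_info('scene'),P[1]);a=np.radians(-6.8);d=X[:2]-[.4985,.285]
R=np.array([[np.cos(a),np.sin(a)],[-np.sin(a),np.cos(a)]]);p=R@d;print(P,X,'panel xy',p)
if abs(p).max()<.025 and X[2]>.11: print(finish_job())
print(sense()['time_s'])
E
```

```text
[array([173.95522388, 214.5       ]), array([446.78397213, 266.85714286])] [0.49772914 0.28518227 0.13376234] panel xy [-7.87015937e-04  8.97126214e-05]
the job is handed in; nothing more can be done
None
the job is handed in; nothing more can be done
```

I handed the job in at about 27 s of the 54 s allowed, with the pink macaron held in the tongs over the lit panel. The hand-in gives no verdict.

- **Lever:** I pushed it over with the shut fingers. The ball is at (0.637, 0.267), which matches the "on" position, and was still there in the last pictures.
- **Tongs:** the first grip failed. The tongs swung about 45–55° tips-up in the light grip. I levelled them on the rest's bars, gripped again about 16 mm behind their origin, and they stayed level from then on.
- **Macaron:** it was picked up with the tongs only.
    - **Position:** the last triangulation put it within 1 mm of the panel centre along both panel axes.
    - **Height:** its middle was at about 0.134 m, so its underside was about 0.12 m up, well over the 67 mm required.
- **Other items:** yellow moved about 1 px in the scene view, and brown looked unmoved. I did not measure the tin again; the tongs stayed clear of it on every planned path.
- **Last hinge check:** the automatic hinge-pixel reading over the panel (row 149 against 145 before) was unreliable. The detected patch had grown, probably merging with something grey in the background. The last picture I viewed showed the tongs level.

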